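# Stop the welding positioner and park its arc shield open

### The arm

A 7-joint arm with a two-finger parallel gripper is mounted at the origin on the work surface. World frame = base frame: x ahead of the robot, y to its left, z up, the work surface at z = 0. Lengths are in m, angles in rad, forces in N, time in s.
With the tool pointing down it reaches from about 0.4 to 0.85 m from the base axis. Payload 4.4 kg.
Tool frame: the origin (TCP) lies on the centre line of the jaws, within the pads' length; the fingertips stand 8 mm ahead of it and the grasp point (between the pads) lies 11 mm behind it; z points along the fingers, x is the direction in which the jaws open and shut, and the axes are right-handed (so a half turn about z gives the same grasp; the last joint's range is limited). The gripper opens to 94 mm and grips with 3 to 60 N. Pads are 16 mm wide; open, the fingers measure 119 mm over their backs; the gripper's body (75 mm by 177 mm) begins 78 mm behind the grasp point.
Start: joints at [-1.286, 0.628, 0.038, 1.517, -0.027, 0.996, -0.02], TCP at [0.223, 0.61, 0.213] pointing down, gripper open.
Joint ranges: [-3.06, 3.06], [-0.37, 2.12], [-1.25, 1.32], [0.18, 2.47], [-1.1, 4.24], [0.23, 1.98], [-2.94, 2.94]. Speed limits (rad/s): [2.57, 2.57, 3.14, 3.14, 3.14, 3.14, 3.14].

### API

Orientations are given as a unit quaternion [w, x, y, z].
In Python, from bench import bot, vision, job gives the robot as it stands. The module is installed in compiled form; this text tells all that it offers.
- The arm moves only by the tool servo_tool, never from a script. Its arguments are lists of equal length, an entry for each row: "xyz": the shift along the tool's x, y, z in m, a list of three; "twist": the turn about the tool's z in rad; "fingers": the finger opening in m, from 0 to 0.094. A call has 1 to 5 rows; each row shifts and turns the commanded pose from where the row before left it, along the tool's axes as they then stand; what a row does not reach is not made up. A row lasts 1/8 s, in which the tool goes at most 62.5 mm and 10.7 degrees, less where a joint would pass 70% of its speed; a pose out of reach is approached as far as the arm can. A call with a gripper value outside its range is refused whole. The fingers move at their own pace and stop on an object; "newtons" is the grip in N (left out, the last holds). Time passes only in rows, so rows that do not move let the fingers close. It gives the time, the measured TCP pose, the force and the opening at its end, in the units of the state.
- bot.get_state(): the state, without advancing time (a new reading comes with each control period).
- vision.snapshot(name): name is "scene" or "side" or "wrist"; returns (picture, depth): 384x512x3 uint8, blue, green, red; 384x512 float32, m along the optical axis (not along the pixel's ray), 0 where there is no reading.
- vision.camera_model(name): a dict with "fovy" (degrees; the focal length in pixels is half the picture's height over the tangent of half this angle, whatever the lens; pixels are square), "cx", "cy" (the principal point, pixels), "k1" (the pictures are not rectified: a ray, as slopes to the right and down, at radius r is drawn at 1 + k1 r^2 times it, then the intrinsics apply), "camera_from_world" (4x4, takes a point from world to camera coordinates); the wrist camera has in their place "T_tool_cam" (4x4, takes a point from camera to tool coordinates, whose origin is the TCP and whose axes are the tool frame's). Camera axes: x right, y up, looking along -z (the intrinsics and any distortion apply to the point x, -y, -z); pixel columns grow to the right and rows downward; lengths in m; the calibration is good to about 2 mm. A picture is of the moment at which its call begins: read the wrist's pose just before it. camera_model takes no time and is no camera call.
- job.job_done(): hands the job in, once; it reports no verdict.
The state is a dict: "t": time; "joint_positions": joint angles; "dq": joint speeds; "joint_torque": joint torques, N m; "tool_pos": TCP position; "tool_rot": TCP orientation; "ft_force": force on the tool from outside, world axes, zero at the start; "wrist_torque": the same for the moment, N m; "width": finger opening in m.
Only numpy, scipy, OpenCV 4.12 (cv2) and the standard library are available. Lean on these libraries where they do the work, as an engineer would, in place of code of your own. Each camera call takes 0.05 s, during which the arm holds its last target.

### The job

The weld on the hub is finished: press the mushroom-headed stop button on the positioner's control box, and then push the tinted arc shield up and back past its balance point, until it tips over by itself and stays parked against its back stops, clear of the hub. Only push with the fingertips or the outside of the fingers: do not take its top or bottom rail between the fingers, and swing the shield steadily rather than flinging it. Leave the start button and the other things on the bench alone.

Things in the scene. Friction and masses are not known exactly. Their poses are not given: they have to be found in the camera images.
- stop_button (a joint): travel in m: 0 released, 0.006 fully down (6 N, springs back); press it at least three quarters down. Black mushroom head, 40 mm across, at one end of the top of a grey control box, 110 x 150 mm, 58 mm high, which stands to the left or right of the positioner, turned up to 0.5 rad.
- stop_top (a point): middle of the top of the stop button's mushroom head, 84 mm above the bench when released; the button is pressed straight down (-z). Site x and y axes are those of the control box; the start button lies 90 mm from here along this -y.
- start_button (a joint): travel of the start button in m, 0 released, 0.005 fully down: a black flat button 23 mm across, almost flush in a steel collar (32 mm outside, top 70 mm above the bench) at the other end of the control box. Not to be pressed.
- shield (a joint): swing of the arc shield in rad: 0 down on its front stops (start), grows as it goes up and back, 1.8 on its back stops. Counterweighted and damped: 2 to 7 N at the rail moves it; let go below the balance point at about 0.8 it falls shut, above it it falls on by itself and reaches the back stops in 1 to 4 s.
- shield_hinge (a point): middle of the hinge axis (this point's y, level), 120 mm above the bench; turns with the shield about +y. At joint 0 its z is up and -x points level to the shield's front, towards the robot (turned up to 0.25 rad). Side arms 145 mm either side run 220 mm forward to the dark amber pane, 280 wide x 146 mm, and its 14 mm bottom rail; counterweight discs 60 mm across on the tails, 85 mm behind.
- shield_rail (a point): middle of the top rail's axis: bare round steel tube 18 mm thick, 310 mm long, along this y; topmost part of the shield. In the shield's axes it lies 170 mm in front (-x) of the hinge and 150 mm up (+z): 270 mm above the bench at the start, 347 mm at the top of its arc. The pane below it slopes, its bottom edge 50 mm further forward. The place to push; free space in front of and above the rail.
- positioner: bench welding positioner, fixed: grey cast gear housing 250 x 215 mm with a steel turntable and three-jaw chuck that holds the welded hub (top 212 mm above the bench). Origin under the turntable's centre on the bench; x axis points away from the robot, z up. The shield's hinge is 90 mm behind the origin (+x).
- hub: loose finished hub, flange 124 mm across, 56 mm high, standing on the bench; origin under its centre. Leave alone.
- weld_square: loose flat magnetic welding square about 100 mm, 14 mm thick. Leave alone.
- chipping_hammer: loose chipping hammer, 245 mm long, about 25 mm high, lying between the robot and the positioner. Leave alone.
- wire_brush: loose wire brush with a wooden handle, lying on the bench. Leave alone.
- wrench: loose steel wrench lying on the bench. Leave alone.
- flap_disc: loose grinding disc, 114 mm across, 12 mm thick. Leave alone.
- tray: fixed sheet-metal tray 120 x 150 x 35 mm on the side of the positioner opposite the control box.
- collar_a: loose steel collar, 44 mm across, 30 mm high, in the tray. Leave alone.
- collar_b: loose steel collar like the other, in the tray. Leave alone.

How it is judged:
On the way, in this order (a step that is already met when the one before it is completed fails the run):
1. the stop button is pressed down while the shield is still down (value of joint stop_button above 0.0045 m and value of joint shield below 0.1 rad), for 0.05 s.
2. the shield has tipped over past its balance point and lies against its back stops (value of joint shield above 1.7 rad), for 0.3 s.
At the end, for the whole second after the job is handed in: Stop was pressed first (at least 4.5 of 6 mm) and is released; the shield rests on its back stops (above 1.7 rad, under 0.05 rad/s). Start never pressed, rails never between the fingers, shield never over 3.5 rad/s, no loose thing moved over 20 mm (value of joint shield above 1.7 rad and velocity of joint shield between -0.05 and 0.05 rad/s and value of joint stop_button below 0.002 m); the robot touches nothing.
It fails at once if the start button is pressed (value of joint start_button above 0.0025 m).
It fails at once if the shield is flung (faster than 3.5 rad/s) (velocity of joint shield above 3.5 rad/s or velocity of joint shield below -3.5 rad/s).
It fails at once if the shield's top or bottom rail is taken between the fingers ((x of the grasp point in the frame of shield_rail between -0.011 and 0.011 m and z of the grasp point in the frame of shield_rail between -0.02 and 0.011 m and y of the grasp point in the frame of shield_rail between -0.155 and 0.155 m) or (x of the grasp point in the frame of shield_hinge between -0.23 and -0.21 m and z of the grasp point in the frame of shield_hinge between -0.01 and 0.01 m and y of the grasp point in the frame of shield_hinge between -0.14 and 0.14 m)).
It fails at once if a loose thing on the bench is moved (distance of any of hub, weld_square, chipping_hammer, wire_brush, wrench, flap_disc, collar_a, collar_b from where it was at the start of the episode above 0.02 m).
It also fails if it takes over 58 s, if anything falls off the work surface, if the arm or the gripper's body presses on something with over 40 N, if the wrist force passes 120 N, or if a joint passes its speed limit or range.

## Working session

There is one attempt and no reset: what is moved stays moved. The work goes in short steps, Python scripts to look and compute and a tool call to move; the robot and the scene stay as the last step left them, time stands still between calls to the robot, and variables do not carry over. Pictures are saved under pics/ and viewed, and the job is handed in when it is done.

Besides the shell and the picture viewer there is one more tool, called after ">>>" as a command line: name --pt "numbers of a row" for each row, then --argument value for the rest. servo_tool: Moves the arm, as the interface text tells. Its arguments: {"type":"object","properties":{"xyz":{"type":"array","items":{"type":"array","items":{"type":"number"}}},"twist":{"type":"array","items":{"type":"number"}},"fingers":{"type":"array","items":{"type":"number"}},"newtons":{"type":"number"}},"required":["xyz","twist","fingers"]}

```bash
mkdir -p pics; ls; cat > h.py <<'E'
import numpy as np, cv2
from bench import bot, vision, job
from scipy.spatial.transform import Rotation as R
def cam(name):
    m=vision.camera_model(name); return m
def pts(name,uv,depth,m=None,Twc=None):
    """pixels + depth -> world"""
    m=m or cam(name)
    f=192/np.tan(np.radians(m['fovy'])/2)
    uv=np.atleast_2d(uv).astype(float)
    d=np.array([[ (u-m['cx'])/f,(v-m['cy'])/f] for u,v in uv])
    s=d.copy()
    for _ in range(30):
        r2=(s**2).sum(1,keepdims=True); s=d/(1+m['k1']*r2)
    z=np.atleast_1d(depth)
    P=np.c_[s[:,0]*z,-s[:,1]*z,-z]
    if Twc is None: Twc=np.linalg.inv(np.array(m['camera_from_world']))
    return P@Twc[:3,:3].T+Twc[:3,3]
def cloud(name,depth,Twc=None):
    v,u=np.mgrid[0:384,0:512]
    return pts(name,np.c_[u.ravel(),v.ravel()],depth.ravel(),Twc=Twc).reshape(384,512,3)
def toolT(st):
    q=st['tool_rot'];T=np.eye(4);T[:3,:3]=R.from_quat([q[1],q[2],q[3],q[0]]).as_matrix();T[:3,3]=st['tool_pos'];return T
E
python3 - <<'E'
from h import *
s=bot.get_state();print(s)
for n in ['scene','side','wrist']:
    p,d=vision.snapshot(n);cv2.imwrite(f'pics/{n}0.png',p);np.save(f'pics/{n}0.npy',d)
    print(n,vision.camera_model(n))
E
```

```text
pics
{'t': 0.0, 'joint_positions': array([-1.28578843,  0.62930985,  0.03841845,  1.51837714, -0.02702248,
        0.99627778, -0.02001489]), 'dq': array([-2.07923263e-05,  6.65377963e-04,  1.21143160e-03, -1.30187461e-03,
       -1.07456495e-04, -2.07429671e-04, -4.17365709e-04]), 'joint_torque': array([ 9.06659034e-05, -5.49731255e+01,  1.14339877e+00, -1.86639529e+01,
       -5.23471506e-02,  2.35251349e-02,  1.47417936e-04]), 'tool_pos': array([0.22310578, 0.60981583, 0.21257426]), 'tool_rot': array([ 5.27336950e-04,  8.19653360e-01,  5.72859066e-01, -7.63204333e-04]), 'ft_force': array([ 0.40973974, -0.92592693, -0.35670222]), 'wrist_torque': array([-0.05819061, -0.0143213 ,  0.00803172]), 'width': 0.09412768611130812}
scene {'fovy': 50.855276826723774, 'cx': 265.12368195701396, 'cy': 195.37966744581672, 'k1': -0.025091478752528783, 'camera_from_world': array([[-0.88346704,  0.46846577,  0.00507989,  0.42055603],
       [-0.39671644, -0.75383662,  0.52378088,  0.08823913],
       [ 0.24920282,  0.46072787,  0.85183789, -1.66635209],
       [ 0.        ,  0.        ,  0.        ,
[... 164 characters left out ...]
878269, -0.3699047 , -0.02309167, -0.45557038],
       [ 0.20578136,  0.46286585,  0.86221183, -0.25003613],
       [-0.30824786, -0.80555925,  0.50602129, -1.23174948],
       [ 0.        ,  0.        ,  0.        ,  1.        ]])}
wrist {'fovy': 65.5503944329068, 'cx': 254.02904181467704, 'cy': 192.07242641395018, 'k1': -0.0647998444491837, 'T_tool_cam': array([[ 9.99999348e-01,  9.97557526e-04,  5.55514763e-04,
        -2.40717514e-05],
       [ 1.11004709e-03, -9.63314801e-01, -2.68371687e-01,
        -7.85992278e-02],
       [ 2.67419397e-04,  2.68372129e-01, -9.63315280e-01,
        -1.71120683e-01],
       [ 0.00000000e+00,  0.00000000e+00,  0.00000000e+00,
         1.00000000e+00]])}
```

View pics/scene0.png

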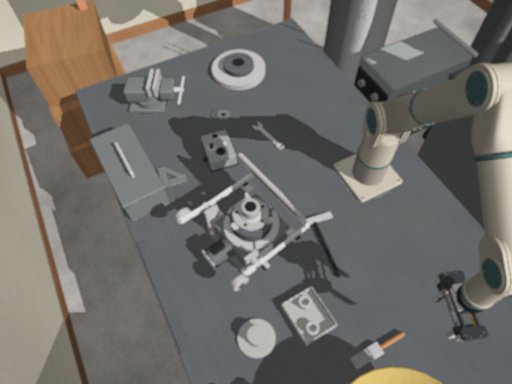

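View pics/side0.png

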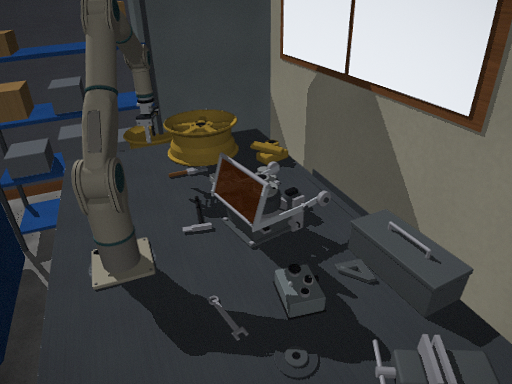

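```bash
python3 - <<'E'
from h import *
for n,c in [('scene',(170,120,270,180)),('side',(250,240,350,330))]:
    p=cv2.imread(f'pics/{n}0.png');x0,y0,x1,y1=c
    cv2.imwrite(f'pics/{n}0c.png',cv2.resize(p[y0:y1,x0:x1],None,fx=6,fy=6,interpolation=cv2.INTER_CUBIC))
    d=np.load(f'pics/{n}0.npy');C=cloud(n,d)
    np.save(f'pics/{n}0C.npy',C)
    sub=C[y0:y1,x0:x1];dd=d[y0:y1,x0:x1]
    for lo,hi in [(.05,.064),(.066,.073),(.077,.09)]:
        m=(sub[...,2]>lo)&(sub[...,2]<hi)&(dd>0)&(sub[...,1]<-.1)
        if m.sum():
            P=sub[m];print(n,lo,m.sum(),P.mean(0),P.min(0),P.max(0)); v,u=np.nonzero(m);print(u.mean()+x0,v.mean()+y0)
    m=(sub[...,2]>.05)&(sub[...,2]<.064)&(sub[...,1]<-.1)
    (c,sz,a)=cv2.minAreaRect(sub[m][:,:2].astype(np.float32));print(c,sz,a)
    m=(sub[...,2]>.074)&(sub[...,2]<.09)&(sub[...,1]<-.1)
    print(cv2.minEnclosingCircle(sub[m][:,:2].astype(np.float32)))
    m=(C[...,2]>.255)&(C[...,2]<.29)&(d>0)
    v,u=np.nonzero(m);P=C[m];k=(P[:,0]>.3)&(P[:,0]<.8)&(abs(P[:,1])<.35);print(n,'rail',k.sum(),P[k].min(0),P[k].max(0))
E
```

```text
scene 0.05 600 [ 0.49872164 -0.37082318  0.05804895] [ 0.43474973 -0.45753729  0.05011487] [ 0.56081732 -0.29415234  0.0639436 ]
218.2 146.89833333333334
scene 0.066 64 [ 0.49906729 -0.39570734  0.06952113] [ 0.44548502 -0.43775075  0.0660212 ] [ 0.54662796 -0.31244516  0.07296813]
215.359375 140.921875
scene 0.077 65 [ 0.50513645 -0.33859269  0.08196383] [ 0.48218519 -0.42500868  0.07712208] [ 0.53185622 -0.31174262  0.08883507]
219.5076923076923 149.26153846153846
(0.497700572013855, -0.37701255083084106) (0.1558874547481537, 0.11002159863710403) 81.44442749023438
((0.4985625445842743, -0.3687325716018677), 0.05807925760746002)
scene rail 483 [ 0.42720778 -0.14261812  0.25734569] [0.50884196 0.16121943 0.28489122]
side 0.05 1167 [ 0.49008774 -0.38875674  0.05692998] [ 0.43141625 -0.46002947  0.05001211] [ 0.55796473 -0.29752923  0.06396813]
298.79605826906595 285.9657240788346
side 0.066 98 [ 0.49436502 -0.41174496  0.07006384] [ 0.46630782 -0.43804769  0.0660821 ] [ 0.53343833 -0.33884635  0.07299404]
303.9795918367347 287.38775510204084
side 0.077 78 [ 0.50051716 -0.33636042  0.08053076] [ 0.48474744 -0.3540807   0.07725394] [ 0.51872372 -0.31716687  0.08450392]
293.96153846153845 267.6666666666667
(0.4955737888813019, -0.37839120626449585) (0.1528872400522232, 0.11117586493492126) 82.1216812133789
((0.4928233325481415, -0.3753103017807007), 0.05871599540114403)
side rail 414 [ 0.41914272 -0.14723956  0.25505873] [0.50447075 0.15736114 0.28103557]
```

View pics/scene0c.png

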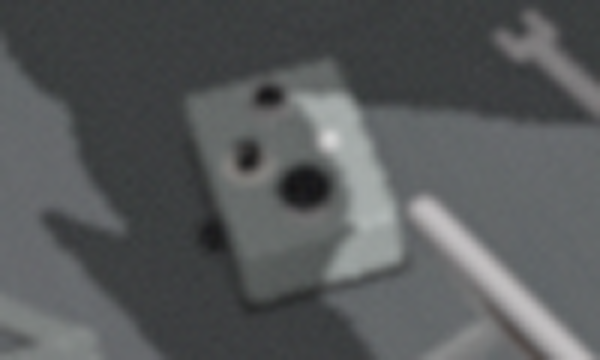

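View pics/side0c.png

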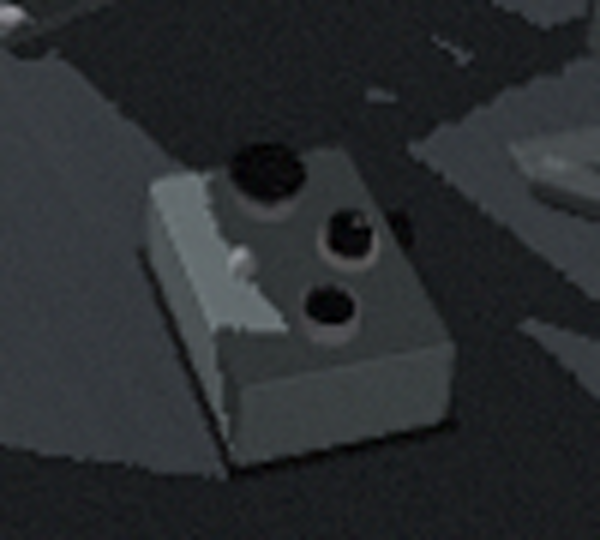

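```bash
python3 - <<'E'
from h import *
A=[]
for n,x0,y0,x1,y1 in [('scene',170,120,270,180),('side',250,240,350,330)]:
    C=np.load(f'pics/{n}0C.npy');sub=C[y0:y1,x0:x1].reshape(-1,3)
    m=(sub[:,2]>.076)&(sub[:,2]<.092)&(np.hypot(sub[:,0]-.502,sub[:,1]+.337)<.03)
    P=sub[m];print(n,m.sum(),P.mean(0),np.median(P,0),P.max(0),P.min(0),cv2.minEnclosingCircle(P[:,:2].astype(np.float32)))
    P=C.reshape(-1,3);k=(P[:,2]>.255)&(P[:,2]<.29)&(P[:,0]>.38)&(P[:,0]<.55)&(abs(P[:,1])<.2);P=P[k]
    top=P[P[:,2]>np.percentile(P[:,2],30)]
    c=np.polyfit(top[:,1],top[:,0],1);print('rail x=a*y+b',c,'top z',np.percentile(P[:,2],[50,90,98]),'y',P[:,1].min(),P[:,1].max())
    # jaw things
    P=C.reshape(-1,3);k=(P[:,0]>.15)&(P[:,0]<.4)&(abs(P[:,1])<.2)&(P[:,2]>.012)&(P[:,2]<.06);P=P[k]
    print('hammer',len(P),P.min(0) if len(P) else 0,P.max(0) if len(P) else 0)
E
```

```text
scene 60 [ 0.50399911 -0.32964072  0.08231962] [ 0.50491288 -0.32875657  0.08207129] [ 0.52156917 -0.31174262  0.09070967] [ 0.48630744 -0.34811051  0.07608932] ((0.5028666853904724, -0.3301278352737427), 0.01975884474813938)
rail x=a*y+b [-0.21708533  0.47112577] top z [0.2770589  0.28068031 0.28270631] y -0.14261812168788102 0.16121943033507574
hammer 247 [0.24075733 0.07016255 0.01205976] [0.3390922  0.1985482  0.02685698]
side 85 [ 0.4998764  -0.33701544  0.0801971 ] [ 0.50004123 -0.33729194  0.08010146] [ 0.51872372 -0.31716687  0.08450392] [ 0.48204748 -0.35440851  0.07616116] ((0.5006057620048523, -0.3360527455806732), 0.018989212810993195)
rail x=a*y+b [-0.21981871  0.46305747] top z [0.27215791 0.27824596 0.27972971] y -0.14723955687032375 0.1573611406738722
hammer 168 [0.24228314 0.06353193 0.0120121 ] [0.35419012 0.1958864  0.02322561]
```

>>> servo_tool --pt "0 0 -0.05" --pt "0 0 -0.05" --pt "0 0 -0.05" --pt "0 0 -0.05" --pt "0 0 -0.03" --twist '[-0.12,-0.12,-0.12,-0.12,-0.09]' --fingers '[0,0,0,0,0]' --newtons 10

```text
t: 0.78
tool_pos: [0.2235, 0.6107, 0.4462]
tool_rot: [-0.001, 0.624, 0.781, 0.001]
ft_force: [-0.2, 1.1, -0.8]
width: 0.0475
```

```bash
cat >> h.py <<'E'
def togo(p):
    s=bot.get_state();T=toolT(s);print('t',s['t'],'pos',T[:3,3].round(4),'xaxis',T[:3,0].round(3),'z',T[:3,2].round(3),'w',round(s['width'],4),'f',s['ft_force'].round(1),'q',s['joint_positions'].round(2))
    print('shift tool',(T[:3,:3].T@(np.array(p)-T[:3,3])).round(4))
E
python3 -c "
from h import *
togo([.502,-.333,.40])"
```

```text
t 0.775 pos [0.2235 0.6107 0.4462] xaxis [-0.22   0.975  0.003] z [ 0.001  0.003 -1.   ] w 0.0475 f [-0.2  1.1 -0.8] q [-1.21  0.5  -0.1   1.11  0.05  1.53  0.49]
shift tool [-0.982   0.0636  0.0437]
```

>>> servo_tool --pt "-0.055 0.004 0" --pt "-0.055 0.004 0" --pt "-0.055 0.004 0" --pt "-0.055 0.004 0" --pt "-0.055 0.004 0" --twist '[0,0,0,0,0]' --fingers '[0,0,0,0,0]'

```text
t: 1.4
tool_pos: [0.303, 0.3443, 0.4433]
tool_rot: [0.0, 0.626, 0.78, -0.0]
ft_force: [0.6, 0.5, 0.5]
width: 0.0007
```

>>> servo_tool --pt "-0.055 0.004 0" --pt "-0.055 0.004 0" --pt "-0.055 0.004 0" --pt "-0.055 0.004 0" --pt "-0.055 0.004 0" --twist '[0,0,0,0,0]' --fingers '[0,0,0,0,0]'

```text
t: 2.02
tool_pos: [0.382, 0.0804, 0.4435]
tool_rot: [0.0, 0.625, 0.78, 0.0]
ft_force: [1.1, 0.4, 0.2]
width: 0.0004
```

```bash
python3 -c "
from h import *
togo([.502,-.333,.25])"
```

```text
t 2.025 pos [0.382  0.0804 0.4435] xaxis [-0.218  0.976  0.   ] z [ 0.  0. -1.] w 0.0004 f [1.1 0.4 0.2] q [-0.51  0.03  0.24  1.77 -0.01  1.35  1.52]
shift tool [-0.4297  0.0271  0.1934]
```

>>> servo_tool --pt "-0.055 0.0035 0" --pt "-0.055 0.0035 0" --pt "-0.055 0.0035 0" --pt "-0.055 0.0035 0" --pt "-0.055 0.0035 0" --twist '[0,0,0,0,0]' --fingers '[0,0,0,0,0]'

```text
t: 2.65
tool_pos: [0.4591, -0.1838, 0.4434]
tool_rot: [-0.0, 0.625, 0.78, 0.0]
ft_force: [0.5, 0.8, -0.5]
width: 0.0004
```

>>> servo_tool --pt "-0.052 0.003 0.04" --pt "-0.052 0.003 0.04" --pt "-0.04 0.003 0.04" --pt "0 0 0.04" --pt "0 0 0.035" --twist '[0,0,0,0,0]' --fingers '[0,0,0,0,0]'

```text
t: 3.28
tool_pos: [0.4969, -0.3164, 0.2502]
tool_rot: [-0.001, 0.626, 0.78, -0.0]
ft_force: [-0.2, 0.7, 0.3]
width: 0.0006
```

```bash
python3 - <<'E'
from h import *
togo([.502,-.333,.092])
s=bot.get_state();T=toolT(s)@np.array(cam('wrist')['T_tool_cam'])
p,d=vision.snapshot('wrist');cv2.imwrite('pics/w1.png',p)
C=cloud('wrist',d,T)
P=C.reshape(-1,3)
print([ (lo,int(((P[:,2]>lo)&(P[:,2]<lo+.01)).sum())) for lo in np.arange(.04,.1,.01)])
m=(C[...,2]>.077)&(C[...,2]<.092)&(np.hypot(C[...,0]-.502,C[...,1]+.333)<.035)&(d>0)
Q=C[m];v,u=np.nonzero(m)
print(m.sum(),Q.mean(0),cv2.minEnclosingCircle(Q[:,:2].astype(np.float32)),u.mean(),v.mean())
E
```

```text
t 3.275 pos [ 0.4969 -0.3164  0.2502] xaxis [-0.216  0.976  0.001] z [-0.002  0.001 -1.   ] w 0.0006 f [-0.2  0.7  0.3] q [ 0.21  0.54  0.5   1.66 -0.29  1.02  2.59]
shift tool [-0.0175  0.0016  0.1582]
[(np.float64(0.04), 360), (np.float64(0.05), 9184), (np.float64(0.060000000000000005), 1706), (np.float64(0.07), 2515), (np.float64(0.08000000000000002), 1971), (np.float64(0.09000000000000001), 2453)]
773 [ 0.50264561 -0.33307741  0.08193198] ((0.503424882888794, -0.3329036235809326), 0.019256018102169037) 238.77102199223805 180.745148771022
```

View pics/w1.png

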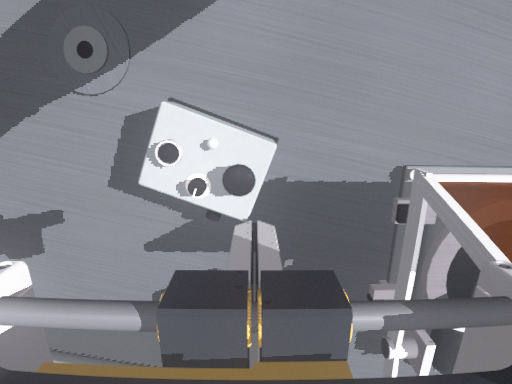

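>>> servo_tool --pt "-0.017 0.002 0.04" --pt "0 0 0.04" --pt "0 0 0.04" --pt "0 0 0.03" --pt "0 0 0" --twist '[0,0,0,0,0]' --fingers '[0,0,0,0,0]'

```text
t: 3.95
tool_pos: [0.5022, -0.3311, 0.1009]
tool_rot: [-0.002, 0.625, 0.78, -0.0]
ft_force: [0.2, 0.4, -0.7]
width: 0.0002
```

```bash
python3 -c "
from h import *
togo([.503,-.333,.086])"
```

```text
t 3.95 pos [ 0.5022 -0.3311  0.1009] xaxis [-0.218  0.976  0.003] z [-0.003  0.003 -1.   ] w 0.0002 f [ 0.2  0.4 -0.7] q [ 0.29  0.74  0.4   1.76 -0.41  0.73  2.7 ]
shift tool [-0.002   0.0004  0.0149]
```

>>> servo_tool --pt "0 0 0.006" --pt "0 0 0.004" --pt "0 0 0.003" --pt "0 0 0.002" --pt "0 0 0" --twist '[0,0,0,0,0]' --fingers '[0,0,0,0,0]'

```text
t: 4.58
tool_pos: [0.5039, -0.3326, 0.0879]
tool_rot: [0.001, 0.626, 0.78, 0.0]
ft_force: [0.6, -0.3, 4.1]
width: 0.0003
```

>>> servo_tool --pt "0 0 0.001" --pt "0 0 0.001" --pt "0 0 0.001" --pt "0 0 0" --twist '[0,0,0,0]' --fingers '[0,0,0,0]'

```text
t: 5.08
tool_pos: [0.504, -0.3326, 0.086]
tool_rot: [0.001, 0.626, 0.78, 0.0]
ft_force: [-1.0, 1.8, 13.2]
width: 0.0007
```

>>> servo_tool --pt "0 0 -0.02" --pt "0 0 -0.06" --pt "0 0 -0.06" --pt "0 0 -0.06" --pt "0 0 -0.06" --twist '[0,0,0,0,0]' --fingers '[0,0,0,0,0]'

```text
t: 5.7
tool_pos: [0.5025, -0.3317, 0.3456]
tool_rot: [-0.001, 0.626, 0.78, -0.0]
ft_force: [1.0, -0.5, -0.1]
width: 0.0007
```

```bash
python3 -c "
from h import *
togo([.407,-.007,.4])
p,d=vision.snapshot('side');cv2.imwrite('pics/s2.png',p)"
```

```text
t 5.7 pos [ 0.5025 -0.3317  0.3456] xaxis [-0.217  0.976  0.001] z [-0.002  0.001 -1.   ] w 0.0007 f [ 1.  -0.5 -0.1] q [ 0.21  0.49  0.54  1.47 -0.26  1.25  2.56]
shift tool [ 0.3377 -0.0227 -0.054 ]
```

View pics/s2.png

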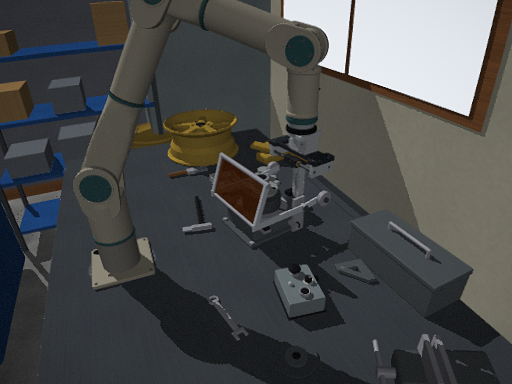

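The button at (296,270) is clear of the tool again, and the shield is still down (top rail from about (220,155) to (265,190)). Next I go to the front of the rail.

>>> servo_tool --pt "0.02 -0.002 -0.05" --pt "0.055 -0.006 -0.015" --pt "0.055 -0.006 0" --pt "0.055 -0.004 0" --pt "0.055 -0.004 0" --twist '[0,0,0,0,0]' --fingers '[0,0,0,0,0]'

```text
t: 6.38
tool_pos: [0.4283, -0.1009, 0.4085]
tool_rot: [-0.001, 0.625, 0.78, -0.0]
ft_force: [0.5, 0.2, 0.8]
width: 0.0003
```

>>> servo_tool --pt "0.05 0 0" --pt "0.047 0 0" --pt "0 0 0" --twist '[0,0,0]' --fingers '[0,0,0]'

```text
t: 6.75
tool_pos: [0.4073, -0.0047, 0.4086]
tool_rot: [-0.001, 0.623, 0.782, -0.0]
ft_force: [-0.5, -0.5, 0.1]
width: 0.0004
```

```bash
python3 - <<'E'
from h import *
togo([.407,-.007,.27])
s=bot.get_state();T=toolT(s)@np.array(cam('wrist')['T_tool_cam'])
p,d=vision.snapshot('wrist');cv2.imwrite('pics/w3.png',p)
C=cloud('wrist',d,T)
m=(C[...,2]>.268)&(C[...,2]<.29)&(C[...,0]>.41)&(C[...,0]<.53)&(d>0)
P=C[m];print(m.sum(),P.min(0),P.max(0),np.polyfit(P[:,1],P[:,0],1),np.percentile(P[:,2],95))
E
```

```text
t 6.75 pos [ 0.4073 -0.0047  0.4086] xaxis [-0.225  0.974  0.002] z [-0.002  0.001 -1.   ] w 0.0004 f [-0.5 -0.5  0.1] q [-0.44  0.08  0.42  1.81 -0.03  1.26  1.79]
shift tool [-0.0024 -0.0006  0.1386]
3596 [ 0.42659031 -0.14472614  0.26802479] [0.5064614  0.1580961  0.28053558] [-0.21485362  0.46676927] 0.2790930529075891
```

View pics/w3.png

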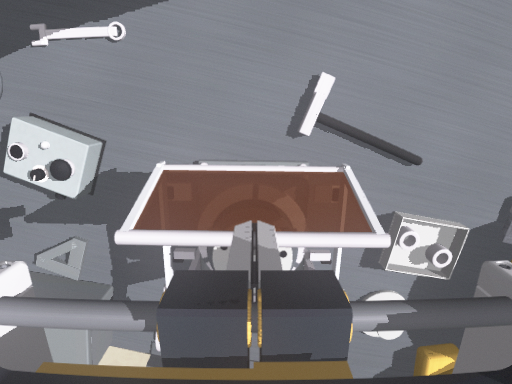

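>>> servo_tool --pt "0 0 0.045" --pt "0 0 0.045" --pt "0 0 0.045" --pt "0 0.02 0.003" --pt "0 0.01 0" --twist '[0,0,0,0,0]' --fingers '[0,0,0,0,0]'

```text
t: 7.42
tool_pos: [0.4382, -0.003, 0.2706]
tool_rot: [-0.0, 0.626, 0.779, -0.001]
ft_force: [-0.1, 0.3, 0.0]
width: 0.0005
```

>>> servo_tool --pt "0 0.006 0" --pt "0 0.005 0" --pt "0 0.005 0" --pt "0 0.005 0" --twist '[0,0,0,0]' --fingers '[0,0,0,0]'

```text
t: 7.92
tool_pos: [0.4515, 0.0015, 0.2708]
tool_rot: [-0.005, 0.626, 0.78, -0.005]
ft_force: [-19.0, -4.3, 13.5]
width: 0.0003
```

```bash
python3 - <<'E'
import numpy as np
q=np.r_[np.arange(0,1.21,.06)]
x=-.2267*np.cos(.723+q);z=.2267*np.sin(.723+q)
for a,b,c in zip(q[1:],np.diff(x),np.diff(z)):print(round(a,2),round(b*1000,1),round(c*1000,1))
E
```

```text
0.06 9.3 9.9
0.12 9.9 9.3
0.18 10.4 8.7
0.24 10.9 8.1
0.3 11.4 7.4
0.36 11.8 6.7
0.42 12.2 6.0
0.48 12.5 5.3
0.54 12.8 4.5
0.6 13.1 3.7
0.66 13.3 2.9
0.72 13.4 2.1
0.78 13.5 1.3
0.84 13.6 0.5
0.9 13.6 -0.3
0.96 13.6 -1.1
1.02 13.5 -1.9
1.08 13.3 -2.7
1.14 13.1 -3.5
1.2 12.9 -4.3
```

>>> servo_tool --pt "0 0.001 -0.004" --pt "0 0.003 -0.005" --pt "0 0.006 -0.008" --pt "0 0.009 -0.01" --twist '[0,0,0,0]' --fingers '[0,0,0,0]'

```text
t: 8.43
tool_pos: [0.4765, 0.0072, 0.2986]
tool_rot: [-0.001, 0.626, 0.78, -0.0]
ft_force: [-2.5, -0.9, -1.8]
width: 0.0006
```

```bash
python3 - <<'E'
from h import *
togo([.407,-.007,.27])
p,d=vision.snapshot('side');cv2.imwrite('pics/s4.png',cv2.resize(p[100:280,160:400],None,fx=3,fy=3))
C=cloud('side',d)
E
```

```text
t 8.425 pos [0.4765 0.0072 0.2986] xaxis [-0.217  0.976  0.   ] z [-0.001  0.    -1.   ] w 0.0006 f [-2.5 -0.9 -1.8] q [-0.39  0.3   0.41  1.87 -0.14  1.    1.88]
shift tool [ 0.0012 -0.0709  0.0287]
```

View pics/s4.png

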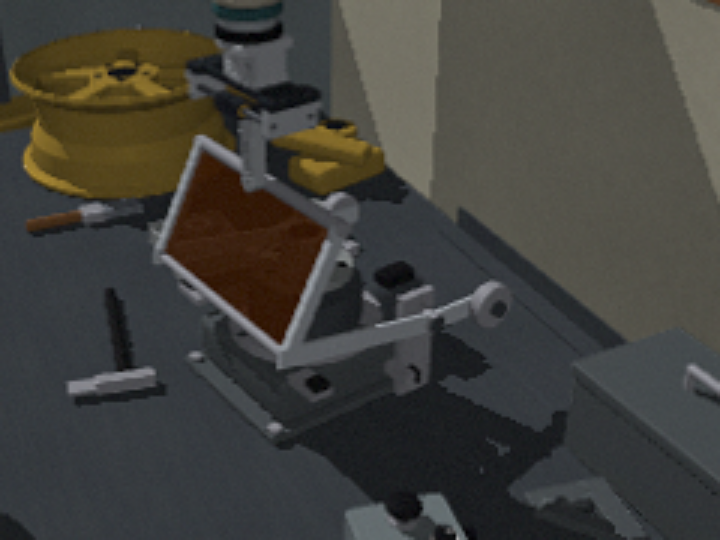

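>>> servo_tool --pt "0 0.0105 -0.0087" --pt "0 0.011 -0.0083" --pt "0 0.0115 -0.0075" --pt "0 0.012 -0.007" --twist '[0,0,0,0]' --fingers '[0,0,0,0]'

```text
t: 8.98
tool_pos: [0.5217, 0.0171, 0.3305]
tool_rot: [0.0, 0.625, 0.78, 0.0]
ft_force: [-1.8, -1.3, -2.0]
width: 0.0003
```

```bash
cat > r.py <<'E'
from h import *
togo([.407,-.007,.27])
s=bot.get_state();T=toolT(s);c=T[:3,3]+T[:3,1]*.017
ax=np.array([.977,.213]);h=np.array([.4655,.0065])+.17*ax
dx=(c[:2]-h)@ax
th=np.arccos(np.clip(-dx/.2267,-1,1));print('q est',th-.723,'rail z',.12+.2267*np.sin(th),'tip z',T[2,3]-.008)
E
python3 r.py
```

```text
t 8.975 pos [0.5217 0.0171 0.3305] xaxis [-0.218  0.976 -0.   ] z [ 0.001 -0.    -1.   ] w 0.0003 f [-1.8 -1.3 -2. ] q [-0.38  0.34  0.41  1.71 -0.15  1.12  1.86]
shift tool [ 0.0015 -0.1173  0.0604]
q est 0.41161356427670015 rail z 0.3254743010901765 tip z 0.3225139848864798
```

>>> servo_tool --pt "0 0.0122 -0.006" --pt "0 0.0125 -0.0054" --pt "0 0.0128 -0.0046" --pt "0 0.013 -0.004" --pt "0 0.0133 -0.003" --twist '[0,0,0,0,0]' --fingers '[0,0,0,0,0]'

```text
t: 9.6
tool_pos: [0.5847, 0.0312, 0.3537]
tool_rot: [0.001, 0.625, 0.78, 0.001]
ft_force: [-1.1, -0.9, -0.2]
width: 0.0008
```

```bash
python3 r.py; python3 - <<'E'
from h import *
p,d=vision.snapshot('side');cv2.imwrite('pics/s5.png',cv2.resize(p[100:280,160:400],None,fx=3,fy=3))
E
```

```text
t 9.6 pos [0.5847 0.0312 0.3537] xaxis [-0.218  0.976 -0.   ] z [ 0.003  0.    -1.   ] w 0.0008 f [-1.1 -0.9 -0.2] q [-0.36  0.43  0.4   1.51 -0.18  1.24  1.86]
shift tool [ 0.0015 -0.1819  0.0832]
q est 0.7092157242638767 rail z 0.3445266420171576 tip z 0.34565575501935675
```

View pics/s5.png

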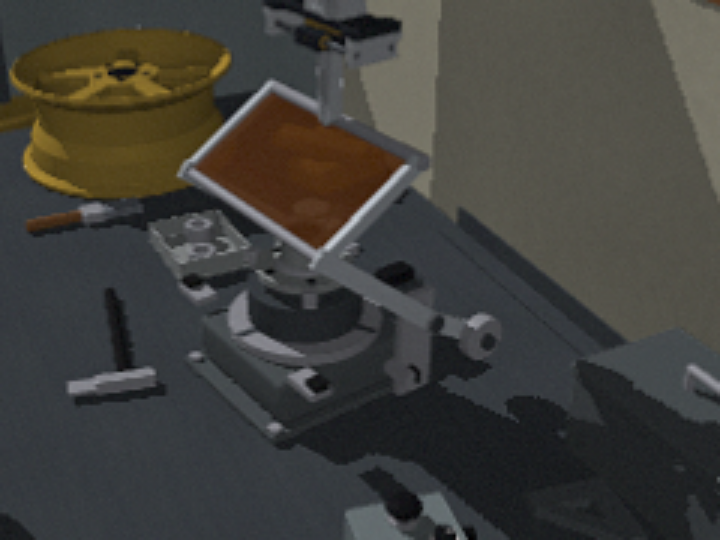

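>>> servo_tool --pt "0 0.0134 -0.0015" --pt "0 0.0135 -0.001" --pt "0 0.0135 0" --pt "0 0.0135 0" --pt "0 0.0135 0" --twist '[0,0,0,0,0]' --fingers '[0,0,0,0,0]'

```text
t: 10.28
tool_pos: [0.6504, 0.046, 0.3561]
tool_rot: [0.001, 0.625, 0.78, 0.001]
ft_force: [-0.5, 0.0, -0.5]
width: 0.0001
```

```bash
python3 r.py; python3 - <<'E'
from h import *
p,d=vision.snapshot('side');cv2.imwrite('pics/s6.png',cv2.resize(p[100:280,160:400],None,fx=3,fy=3))
E
```

```text
t 10.275 pos [0.6504 0.046  0.3561] xaxis [-0.218  0.976 -0.   ] z [ 0.003  0.001 -1.   ] w 0.0001 f [-0.5  0.  -0.5] q [-0.33  0.55  0.39  1.31 -0.21  1.32  1.85]
shift tool [ 0.0014 -0.2494  0.0853]
q est 1.0078205248841572 rail z 0.3438035511027556 tip z 0.34809644403613377
```

View pics/s6.png

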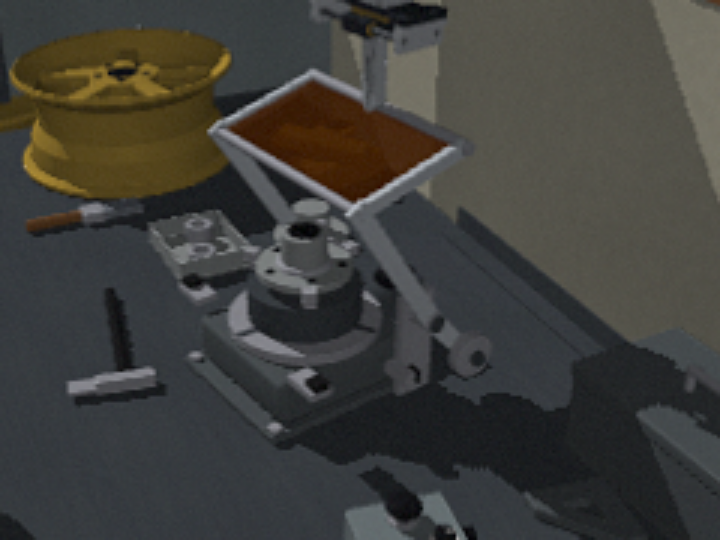

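>>> servo_tool --pt "0 0 -0.05" --pt "0 -0.01 -0.055" --pt "0 -0.04 -0.03" --pt "0 -0.05 0" --pt "0 -0.05 0" --twist '[0,0,0,0,0]' --fingers '[0,0,0,0,0]'

```text
t: 10.95
tool_pos: [0.5019, 0.0127, 0.4913]
tool_rot: [0.001, 0.625, 0.78, 0.002]
ft_force: [0.1, -0.5, 0.1]
width: 0.0004
```

```bash
python3 r.py; python3 - <<'E'
from h import *
p,d=vision.snapshot('side');cv2.imwrite('pics/s7.png',cv2.resize(p[100:280,160:400],None,fx=3,fy=3))
E
```

```text
t 10.95 pos [0.5019 0.0127 0.4913] xaxis [-0.218  0.976 -0.   ] z [ 0.004  0.001 -1.   ] w 0.0004 f [ 0.1 -0.5  0.1] q [-0.4   0.23  0.43  1.43 -0.09  1.5   1.82]
shift tool [ 0.0015 -0.0978  0.2209]
q est 0.30990865871816375 rail z 0.3146883261504295 tip z 0.4832597755310303
```

View pics/s7.png

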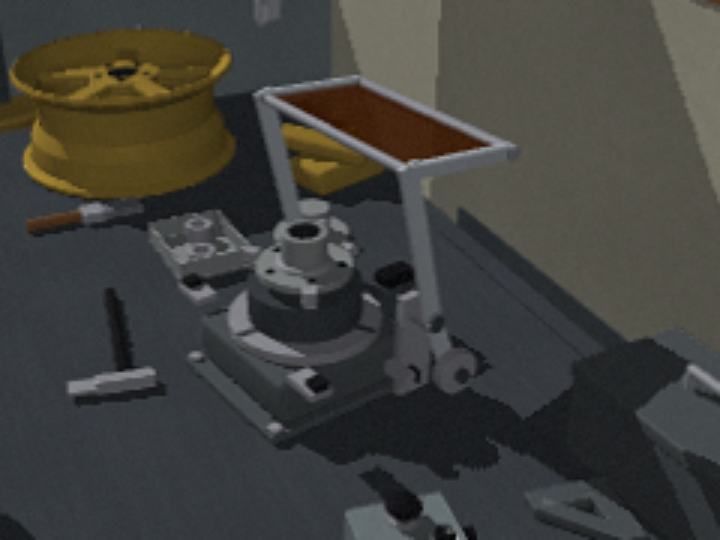

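It is tipping by itself and the tool is clear. I wait.

>>> servo_tool --pt "0 -0.03 0" --pt "0 0 0" --pt "0 0 0" --pt "0 0 0" --pt "0 0 0" --twist '[0,0,0,0,0]' --fingers '[0,0,0,0,0]'

```text
t: 11.62
tool_pos: [0.4738, 0.0065, 0.4899]
tool_rot: [-0.0, 0.625, 0.78, -0.0]
ft_force: [-0.5, -1.1, 0.7]
width: 0.0002
```

>>> servo_tool --pt "0 0 0" --pt "0 0 0" --pt "0 0 0" --pt "0 0 0" --pt "0 0 0" --twist '[0,0,0,0,0]' --fingers '[0,0,0,0,0]'

```text
t: 12.25
tool_pos: [0.4731, 0.0063, 0.4903]
tool_rot: [-0.0, 0.626, 0.78, 0.0]
ft_force: [1.0, 0.2, -0.0]
width: 0.0006
```

>>> servo_tool --pt "0 0 0" --pt "0 0 0" --pt "0 0 0" --pt "0 0 0" --pt "0 0 0" --twist '[0,0,0,0,0]' --fingers '[0,0,0,0,0]'

```text
t: 12.88
tool_pos: [0.4731, 0.0063, 0.4903]
tool_rot: [-0.0, 0.626, 0.78, 0.0]
ft_force: [-0.5, 0.6, 0.1]
width: 0.0008
```

```bash
cat > c.py <<'E'
from h import *
import sys
p,d=vision.snapshot('side');cv2.imwrite(f'pics/{sys.argv[1]}.png',p)
C=cloud('side',d).reshape(-1,3);h=np.array([.4655,.0065])+.17*np.array([.977,.213])
r=C[:,:2]-h;a=r@np.array([.977,.213]);b=r@np.array([-.213,.977])
k=(abs(b)<.135)&(a>.05)&(a<.3)&(C[:,2]>.1)&(C[:,2]<.37)
P=np.c_[a,C[:,2]][k];print(k.sum(),P.min(0),P.max(0))
i=np.argsort(P[:,0])[-15:];print('far edge',P[i].mean(0))
m=k&(C[:,2]>.0)
from numpy.linalg import svd
c=P.mean(0);v=svd(P-c,full_matrices=False)[2][0];print('slope pane dir',v,np.degrees(np.arctan2(v[1],v[0])))
s=bot.get_state();print(s['t'],s['ft_force'],s['dq'].round(3))
E
python3 c.py s8
```

```text
75 [0.05028259 0.1007182 ] [0.19077362 0.34221703]
far edge [0.12720897 0.17286118]
slope pane dir [ 0.0358106  -0.99935859] -87.9477647639775
12.925 [ 0.38770789  0.8670035  -0.53447607] [ 0.001 -0.001 -0.     0.001 -0.001 -0.001  0.001]
```

View pics/s8.png

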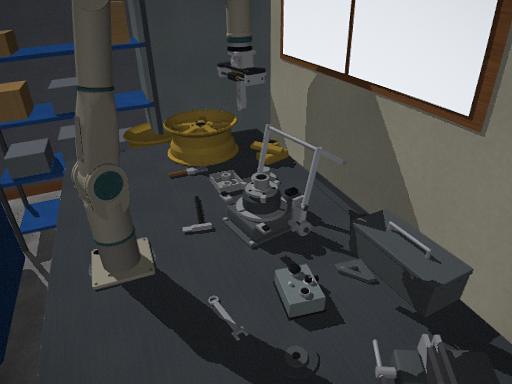

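>>> servo_tool --pt "0 0 0" --pt "0 0 0" --pt "0 0 0" --pt "0 0 0" --pt "0 0 0" --twist '[0,0,0,0,0]' --fingers '[0,0,0,0,0]'

```text
t: 13.55
tool_pos: [0.4731, 0.0063, 0.4903]
tool_rot: [-0.0, 0.626, 0.78, -0.0]
ft_force: [0.3, -0.4, -0.9]
width: 0.0007
```

>>> servo_tool --pt "0 0 0" --pt "0 0 0" --pt "0 0 0" --pt "0 0 0" --pt "0 0 0" --twist '[0,0,0,0,0]' --fingers '[0,0,0,0,0]'

```text
t: 14.18
tool_pos: [0.4731, 0.0063, 0.4903]
tool_rot: [-0.0, 0.626, 0.78, -0.0]
ft_force: [-0.7, 0.3, 0.2]
width: 0.0003
```

```bash
python3 c.py s9; python3 - <<'E'
from h import *
a=cv2.imread('pics/s8.png');b=cv2.imread('pics/s9.png')
print('diff',cv2.absdiff(a,b)[110:250,200:350].max(), cv2.absdiff(a,b)[110:250,200:350].mean())
hh=np.array([.4655,.0065])+.17*np.array([.977,.213])
for n in ['scene','side']:
    p,d=vision.snapshot(n);cv2.imwrite(f'pics/{n}9.png',p)
    C=cloud(n,d).reshape(-1,3);r=C[:,:2]-hh;A=r@np.array([.977,.213]);B=r@np.array([-.213,.977])
    k=(abs(B)<.17)&(A>-.1)&(A<.3)&(C[:,2]>.235)&(C[:,2]<.38)
    P=np.c_[A,B,C[:,2]][k];print(n,k.sum())
    k=P[:,2]>.315;print('high',k.sum(),np.median(P[k],0),P[k].max(0))
    k=(P[:,0]>.15);print('back',k.sum(),np.median(P[k],0) if k.any() else 0)
    z=C[(np.hypot(C[:,0]-.503,C[:,1]+.333)<.012)&(C[:,2]<.12)][:,2];print('stop z',np.median(z),len(z))
E
```

```text
80 [0.05002865 0.10013268] [0.18813083 0.34174921]
far edge [0.13452906 0.18182227]
slope pane dir [ 0.04407159 -0.99902838] -87.47406551232545
14.225 [-0.00492899  0.0830702  -0.12056827] [-0.001 -0.     0.001  0.001 -0.     0.     0.   ]
diff 14 1.8015873015873016
scene 5371
high 1543 [0.06755188 0.01304988 0.32782149] [0.10564947 0.15241339 0.34935581]
back 1593 [0.17305539 0.01317731 0.26336347]
stop z 0.08203988817573071 27
side 703
high 313 [ 0.04710476 -0.04146296  0.33618612] [0.09777828 0.15185865 0.34594578]
back 59 [ 0.17788127 -0.14876005  0.25902535]
stop z 0.08139052416354076 37
```

View pics/scene9.png

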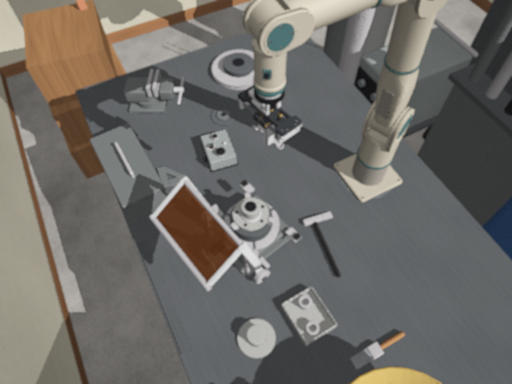

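```bash
python3 -c "
from bench import job
print(job.job_done())"
```

```text
the job is handed in; nothing more can be done
None
```

I pressed the stop button first, then pushed the shield past its balance point. It tipped over by itself and is parked on its back stops. The job was handed in at about 14 s and gave no verdict.

- **Stop button:** I pressed it with closed fingertips while the shield was still down. The tool reached the depth for full travel, and the force rose to about 13 N, so it had bottomed out. The last pictures put its top at about 82 mm. That is the same as before the press, so it reads as released.
- **Shield:** I pushed the front of the top rail along its arc at about 0.5 rad/s, up to about 1.0 rad, then lifted the tool clear. At the end its bottom rail measured about 1.79 rad. Two pictures 1.3 s apart differed only by noise.
- **First push:** Pushing level at first nearly jammed on friction, at about 19 N sideways and 14 N up. Following the rail's arc brought that down to about 1–3 N.
- **Other things:** The start button was not approached, and the loose things look unmoved in the pictures, though I did not measure them. The arm ended clear of everything, with no contact force.

The scene and side cameras disagreed by up to 8 mm on the rail and button positions. I used the closer wrist-camera measurements, which lay between the two.

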